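# Press the battery pack down and slide it home in its charger

### The arm

A 6-joint arm with a two-finger parallel gripper is mounted at the origin on the work surface. World frame = base frame: x ahead of the robot, y to its left, z up, the work surface at z = 0. Lengths are in m, angles in rad, forces in N, time in s.
With the tool pointing down it reaches from about 0.35 to 0.925 m from the base axis. Payload 6.4 kg.
Tool frame: the origin (TCP) lies midway between the tips of the shut fingers; the grasp point (between the pads) lies 19 mm behind it; z points along the fingers, y is the line along which they close (so a half turn about z gives the same grasp; the last joint's range is limited). The gripper opens to 85 mm and grips with 20 to 120 N. Pads are 22 mm wide; open, the fingers measure 114 mm over their backs; the gripper's body (76 mm by 85 mm) begins 54 mm behind the grasp point. The pads swing forward as they close: fully open they stand 13 mm farther back than shut.
Start: joints at [-1.4, 0.245, 1.558, -0, 1.339, -0.174], TCP at [0.22, -0.612, 0.231] pointing down, gripper open.
Joint ranges: [-3.13, 3.13], [-1.02, 2.26], [0.13, 2.54], [-0.95, 4.09], [0.21, 2.88], [-2.74, 2.74]. Speed limits (rad/s): [2.57, 2.57, 3.14, 3.14, 3.14, 3.14].

### API

Orientations are given as a 3x3 rotation matrix whose columns are the frame's x, y, z axes.
In Python, from bench import env gives the robot as it stands.
- The arm moves only by the tool send_rows, never from a script. Its argument "commands" is a list of rows, each a list of 2 entries, a list of its own where there are three numbers: the shift along the world's x, y, z in units of 0.25 m (1.0 is 0.25 m), then the turn, a rotation vector about the world's x, y, z in units of pi/4 rad (1.0 is pi/4 rad). In form: [[[tx, ty, tz], [wx, wy, wz]], ...]. A call has 1 to 20 rows; each row shifts and turns the commanded pose from where the row before left it; what a row does not reach is not made up. A row lasts 1/10 s, in which the tool goes at most 50 mm and 8.59 degrees, less where a joint would pass 70% of its speed; a pose out of reach is approached as far as the arm can. A call with a number of a shift or a turn outside -1 to 1 is refused whole. A call with a gripper value outside its range is refused whole. "claw" is the finger opening in mm, from 0 to 85.4, set as the call begins (left out, the last holds). The fingers move at their own pace and stop on an object; "newtons" is the grip in N (left out, the last holds). Time passes only in rows, so rows that do not move let the fingers close. It gives the time, the measured TCP pose, the force, the opening and the grip force at its end, in the units of the state.
- env.observe(): the state, without advancing time (a new reading comes with each control period).
- env.capture(name): name is "scene" or "top" or "wrist"; returns a dict with "img" (400x640x3 uint8, red, green, blue), "z_map" (400x640 float32, m along the optical axis (not along the pixel's ray), 0 where there is no reading), "intrinsics" (3x3 intrinsics, pixels), "eye" and "orientation" of the camera in the world. Camera axes: x right, y down, z forward; pixel columns grow to the right and rows downward; lengths in m; the calibration is good to about 2 mm. The wrist camera is an equidistant fisheye: a pixel r from the principal point sees the ray r / f radians off the axis. A picture is of the moment at which its call begins.
- env.job_done(): hands the job in; it is judged then, once.
The state is a dict: "clock": time; "joint_pos": joint angles; "qvel": joint speeds; "joint_torque": joint torques, N m; "tool_pos": TCP position; "tcp_rot": TCP orientation; "contact_force": force on the tool from outside, world axes, zero at the start; "wrist_torque": the same for the moment, N m; "finger_gap": finger opening in m; "gripper_force": force on a finger pad.
Only numpy, scipy, OpenCV 4.12 (cv2) and the standard library are available. Lean on these libraries where they do the work, as an engineer would, in place of code of your own. Each camera call takes 0.05 s, during which the arm holds its last target. There are 200 camera calls.

### The job

Put the white battery pack on charge: with your fingertips, press it down hard on its sprung deck, just behind its red thumb ridge, and while it is down slide it under the blue keeper bar and the brass leaf spring until its nose is fully home against the end stop; then let go, so that it stays caught there. Do not grasp or lift the pack, and leave the other things on the table where they are.

Things in the scene. Friction and masses are not known exactly. Their poses are not given: they have to be found in the camera images.
- dock: Grey charging dock, 250 x 92 mm, fixed to the table. Origin on the table surface; its x axis is the slide direction, y to the left of it, z up. In this frame the dock runs from x = -150 to +100 mm; two side walls (inner faces y = +-34 mm, tops z = 34 mm) guide the pack along x. Open from above except at the keeper bar and leaf spring.
- keeper (a point): Middle of the lower edge, on the entry side, of the blue keeper bar that crosses the channel: in the dock frame x = 30 mm, z = 40 mm. The bar is 10 mm thick in x and its top is at z = 58 mm. The pack must go under it.
- stop (a point): Point on the face of the end stop, at x = 82 mm, z = 30 mm in the dock frame, which the pack's nose meets when home. The stop's top is at z = 40 mm.
- deck (a joint): Steel sprung deck on which the pack lies and slides. 0 = up (top at z = 26 mm in the dock frame); grows in m as pressed straight down, 0.013 at its stop. Lifts with 6 N at 0 plus 450 N/m; the pack alone does not sink it. The pack butts on the keeper bar unless the deck is over 0.008 down (0.010 to 0.012 is comfortable, about 9 N). Home and let go: about 0.008, the pack lifted against the bar.
- leaf (a joint): Brass leaf spring, 34 mm wide, hinged at the keeper bar and sloping down in +x to its tip at x = 72 mm, z = 31.5 mm in the dock frame. 0 = free, grows in rad as its tip is lifted; about 0.1 to 0.3 with the pack below it. It bears on the pack's top with about 3 to 5 N and drags on it.
- pack: White battery pack, 120 (x) x 64 (y) x 22 mm (z), 0.14 to 0.28 kg, loose on the deck in the dock's channel, x axis along the dock's x (nose at +x). Origin at the centre of its underside. A red thumb ridge crosses its top from x = -8 to 0 mm, its top at z = 31 mm. Starts with its nose 4 to 39 mm short of the keeper bar, at z = 26 mm in the dock frame. Home: origin at x = 22 mm in the dock frame.
- pad (a point): Point on the pack's top face in the middle of its flat black rubber pressing pad (45 x 50 mm), 34 mm behind (-x of) the pack's origin, 26 mm behind the ridge's rear face.
- ridge (a point): Middle of the rear face of the pack's red thumb ridge, to push on: 8 mm behind the pack's origin, 5 mm above its top face.
- remote: White remote control, 160 x 46 x 18 mm, lying on the table to the left (+y) of the dock; origin at the centre of its underside. Leave it alone.
- mug: Blue mug, 76 mm across, 85 mm tall, to the right (-y) of the dock; origin at the centre of its underside. Leave it alone.
- jar: Amber jar with red cap, 56 mm across, 75 mm tall, beyond the dock's end; origin at the centre of its underside. Leave it alone.
- roll: Upright white tissue roll, 104 mm across, 95 mm tall, left on the table; leave it alone.
- plate: White plate, 170 mm across, right on the table; leave it alone.
- tumbler: Glass tumbler, 68 mm across, 100 mm tall, far right on the table; leave it alone.
- spoon: Steel spoon, 170 mm long, lying near left on the table; leave it alone.
Mind the look-alikes: they are no part of the job. Leave any green or purple look-alike of the pack alone.

How it is judged:
By the outcome, as a careful person would: the job done as asked, in the order asked, and still so for the second after the job is handed in, with the robot touching nothing.
It also fails if it takes over 35 s, if anything falls off the work surface, if the arm or the gripper's body presses on something with over 40 N, if the wrist force passes 120 N, or if a joint passes its speed limit or range.

## Working session

There is one attempt and no reset: what is moved stays moved. The work goes in short steps, Python scripts to look and compute and a tool call to move; the robot and the scene stay as the last step left them, time stands still between calls to the robot, and variables do not carry over. Pictures are saved under pics/ and viewed, at most 10 in all, crops included, and the job is handed in when it is done.

Besides the shell and the picture viewer there is one more tool, called after ">>>" as name(argument=value, ...) on one line, values as JSON. send_rows: Moves the arm, as the interface text tells. Its arguments: {"type":"object","properties":{"commands":{"type":"array"},"claw":{"type":"number"},"newtons":{"type":"number"}},"required":["commands"]}

```bash
mkdir -p pics; cat > h.py <<'E'
import numpy as np, cv2, pickle
from bench import env
def snap(n,f):
    c=env.capture(n); pickle.dump(c,open(f'pics/{f}.pkl','wb')); cv2.imwrite(f'pics/{f}.png',c['img'][:,:,::-1]); return c
def load(f): return pickle.load(open(f'pics/{f}.pkl','rb'))
def pt(c,u,v,r=1):
    K=c['intrinsics']; z=c['z_map'][v-r:v+r+1,u-r:u+r+1]; z=np.median(z[z>0])
    return np.array(c['eye'])+np.array(c['orientation'])@(z*np.linalg.inv(K)@[u,v,1])
def ray(c,u,v):
    d=np.array(c['orientation'])@np.linalg.inv(c['intrinsics'])@[u,v,1]; return np.array(c['eye']),d
def onz(c,u,v,z):
    e,d=ray(c,u,v); return e+d*(z-e[2])/d[2]
def tri(c1,p1,c2,p2):
    e,d=ray(c1,*p1);f,g=ray(c2,*p2); s=np.linalg.lstsq(np.c_[d,-g],f-e,rcond=None)[0]
    a,b=e+s[0]*d,f+s[1]*g; return (a+b)/2,np.linalg.norm(a-b)
E
python3 - <<'E'
from h import *
for n in('scene','top'):
    c=snap(n,n+'0'); print(n,c['eye'],c['orientation'],c['intrinsics'])
print(env.observe())
E
```

```text
scene [ 1.31522793 -0.60960925  1.29490166] [[ 0.6010008   0.62149773 -0.5025322 ]
 [ 0.79917822 -0.47563222  0.36754342]
 [-0.0105931  -0.62250668 -0.78254279]] [[461.43977851   0.         320.21774994]
 [  0.         461.43977851 200.93525805]
 [  0.           0.           1.        ]]
top [ 0.33295587 -0.03586519  1.58721785] [[-0.02451381 -0.99206544  0.12330953]
 [-0.99964897  0.02556548  0.00695342]
 [-0.01005072 -0.12309579 -0.9923439 ]] [[481.69471421   0.         320.95654952]
 [  0.         481.69471421 196.51276046]
 [  0.           0.           1.        ]]
{'clock': 0.1, 'joint_pos': array([-1.40006542e+00,  2.45760790e-01,  1.55886350e+00, -3.39046440e-05,
        1.33871193e+00, -1.74101236e-01]), 'qvel': array([-0.00044258, -0.00133105, -0.00234308, -0.00025731, -0.00055738,
       -0.00068953]), 'joint_torque': array([ 1.38441114e-04, -4.30668068e+01, -3.27129614e+01, -1.93034493e-04,
        2.81624743e-03,  9.51696279e-06]), 'tool_pos': array([ 0.21963695, -0.61124407,  0.23029531]), 'tcp_rot': array([[ 9.41129605e-01,  3.38045793e-01, -3.28752635e-04],
       [ 3.38045845e-01, -9.41128086e-01,  1.71261115e-03],
       [ 2.69542656e-04, -1.72292252e-03, -9.99998479e-01]]), 'contact_force': array([-0.00706046, -0.68930523, -0.64463027]), 'wrist_torque': array([ 0.02546215, -0.0100337 , -0.00180155]), 'gripper_force': 0.0, 'finger_gap': 0.0851669149814314}
```

View pics/top0.png

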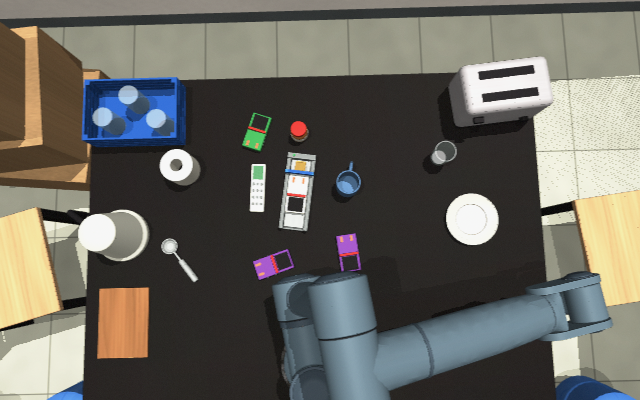

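View pics/scene0.png

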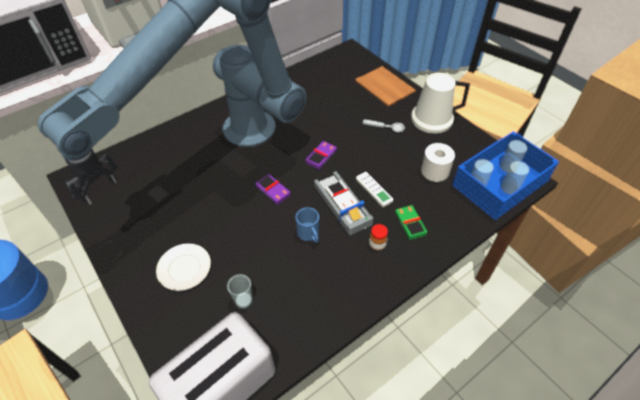

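The dock is at about (297,190) in top and (343,200) in scene. Pack candidates in top are the white one in the dock channel (297,193), green (256,132), and purple (273,264) and (347,253). Only the white one fits the description. I'll confirm it in one enlarged crop of both views.

```bash
python3 - <<'E'
from h import *
a=load('top0')['img'][145:240,265:330]; b=load('scene0')['img'][165:240,305:380]
f=lambda i,s:cv2.resize(i,None,fx=s,fy=s,interpolation=cv2.INTER_CUBIC)
a=f(a,6);b=f(b,5)
o=np.zeros((600,800,3),np.uint8);o[:a.shape[0],:a.shape[1]]=a;o[:b.shape[0],400:400+b.shape[1]]=b
cv2.imwrite('pics/crop.png',o[:,:,::-1])
E
```

```text
(no output)
```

View pics/crop.png

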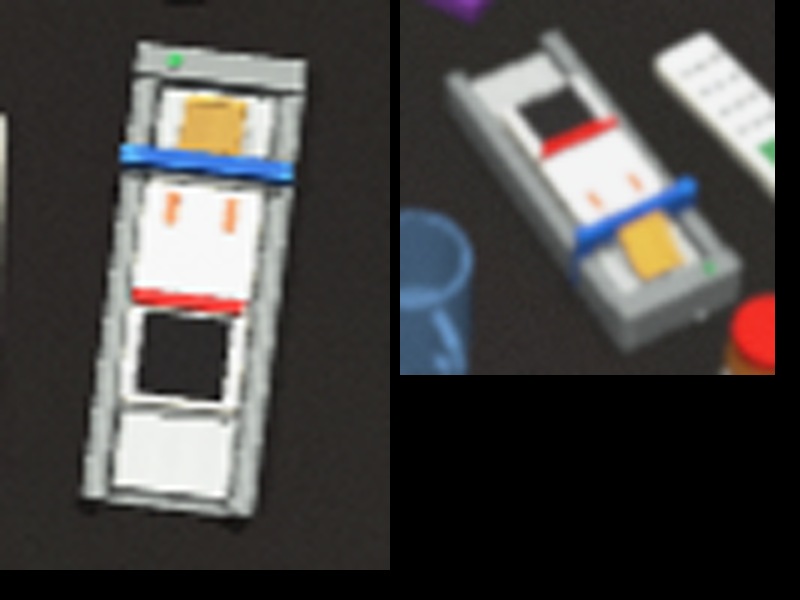

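The crop confirms it: the white pack with black pad (187,357) and red ridge (188,300) sits in the grey dock, short of the blue bar and brass leaf. Next I'll measure it.

```bash
python3 - <<'E'
from h import *
t=load('top0');s=load('scene0')
T=lambda x,y:(265+(x+.5)/6-.5,145+(y+.5)/6-.5)
S=lambda x,y:(305+(x-400+.5)/5-.5,165+(y+.5)/5-.5)
P=dict(pad=((187,357),(556,115)),ridgeL=((133,296),(618,122)),ridgeR=((245,305),(543,150)),barL=((121,150),(694,185)),barR=((292,172),(580,235)))
for k,(a,b) in P.items():
    u=T(*a); p,e=tri(t,u,s,S(*b)); print(k,p.round(4),round(e,4),'depth',pt(t,int(round(u[0])),int(round(u[1]))).round(4))
for k,a,z in [('frontL',(140,42),.04),('frontR',(307,62),.04),('rearL',(83,497),.034),('rearR',(250,515),.034),('packrear',(182,408),.048),('packnose',(200,183),.048),('ridge',(189,306),.053),('pad',(187,357),.048),('barmid',(206,170),.058)]:
    print(k,onz(t,*T(*a),z).round(4))
d=onz(t,*T(223,52),.04)-onz(t,*T(166,506),.034);print(np.degrees(np.arctan2(d[1],d[0])),np.linalg.norm(d))
w=env.capture('wrist');print(w['eye'],w['orientation'],w['intrinsics'])
for n in [(256,132),(299,130),(348,182)]: print(n,pt(t,*n).round(3))
E
```

```text
pad [0.5012 0.0558 0.0495] 0.0015 depth [0.502  0.0557 0.0487]
ridgeL [0.5347 0.0843 0.0528] 0.0008 depth [0.5348 0.0839 0.0513]
ridgeR [0.5272 0.0238 0.0596] 0.0015 depth [0.5308 0.0263 0.0453]
barL [0.6129 0.0884 0.0571] 0.0024 depth [0.6134 0.0892 0.0507]
barR [ 0.5991 -0.002   0.0581] 0.0004 depth [ 0.6047 -0.0008  0.0306]
frontL [0.6763 0.0796 0.04  ]
frontR [ 0.6628 -0.0114  0.04  ]
rearL [0.429  0.1147 0.034 ]
rearR [0.4171 0.0251 0.034 ]
packrear [0.4744 0.0597 0.048 ]
packnose [0.5961 0.0478 0.048 ]
ridge [0.5287 0.0547 0.053 ]
pad [0.5018 0.0566 0.048 ]
barmid [0.6014 0.0439 0.058 ]
-8.260845547716881 0.2491105865133749
[ 0.28919804 -0.585885    0.3723676 ] [[ 0.33849748 -0.90121327 -0.27061799]
 [-0.94096482 -0.32485542 -0.09515333]
 [-0.00215827  0.28685118 -0.95797273]] [[309.70691629   0.         315.37122954]
 [  0.         309.70691629 200.57683407]
 [  0.           0.           1.        ]]
(256, 132) [0.75  0.186 0.022]
(299, 130) [0.738 0.04  0.075]
(348, 182) [ 0.576 -0.116  0.004]
```

>>> send_rows(commands=[[[0.065, 0.148, 0], [0, 0, -0.035]], [[0.065, 0.148, 0], [0, 0, -0.035]], [[0.065, 0.148, 0], [0, 0, -0.035]], [[0.065, 0.148, 0], [0, 0, -0.035]], [[0.065, 0.148, 0], [0, 0, -0.035]], [[0.065, 0.148, 0], [0, 0, -0.035]], [[0.065, 0.148, 0], [0, 0, -0.035]], [[0.065, 0.148, 0], [0, 0, -0.035]], [[0.065, 0.148, 0], [0, 0, -0.035]], [[0.065, 0.148, 0], [0, 0, -0.035]], [[0.065, 0.148, 0], [0, 0, -0.035]], [[0.065, 0.148, 0], [0, 0, -0.035]], [[0.065, 0.148, 0], [0, 0, -0.035]], [[0.065, 0.148, 0], [0, 0, -0.035]], [[0.065, 0.148, 0], [0, 0, -0.035]], [[0.065, 0.148, 0], [0, 0, -0.035]], [[0.065, 0.148, 0], [0, 0, -0.035]], [[0.065, 0.148, 0], [0, 0, -0.035]], [[0, 0, 0], [0, 0, 0]], [[0, 0, 0], [0, 0, 0]]], claw=0)

```text
clock: 2.15
tool_pos: [0.512, 0.0549, 0.2309]
tcp_rot: [[0.989, -0.147, -0.001], [-0.147, -0.989, -0.0], [-0.001, 0.0, -1.0]]
contact_force: [0.2, 0.9, -0.6]
finger_gap: 0.0006
gripper_force: 0.0
```

```bash
python3 - <<'E'
from h import *
c=snap('wrist','w1'); print(c['eye'],c['orientation'])
s=env.observe(); print(s['clock'],s['tool_pos'],s['tcp_rot'],s['joint_pos'],s['contact_force'],s['finger_gap'])
E
```

```text
[0.58517163 0.04497586 0.37285166] [[-1.46900898e-01 -9.47160908e-01 -2.85142667e-01]
 [-9.89151209e-01  1.40632234e-01  4.24554006e-02]
 [-1.11845455e-04  2.88285950e-01 -9.57544358e-01]]
2.2 [0.51185691 0.05411781 0.23088119] [[ 9.88843136e-01 -1.48957757e-01 -9.16279746e-04]
 [-1.48958013e-01 -9.88843498e-01 -2.17836709e-04]
 [-8.73608801e-04  3.51893544e-04 -9.99999556e-01]] [-1.15047821e-01 -7.49021403e-02  1.89977186e+00 -3.32170263e-04
  1.31760817e+00  1.60534620e+00] [-0.44385936 -0.42149673 -0.34405942] 8.643761088959124e-05
```

View pics/w1.png

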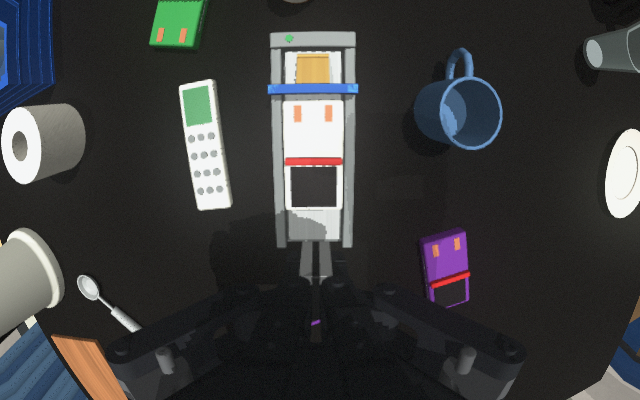

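The wrist view shows the ridge's rear edge at (314,165), pad centre (314,187), pack rear at (314,209), bar's entry edge near row 93, and the dock walls at columns 272-354.

```bash
python3 - <<'E'
from h import *
c=load('w1');K=c['intrinsics'];f=K[0,0]
def fz(u,v,z):
    a=np.array([u-K[0,2],v-K[1,2]]);r=np.hypot(*a);th=r/f
    d=np.array(c['orientation'])@np.r_[a/r*np.sin(th),np.cos(th)];e=np.array(c['eye']);return e+d*(z-e[2])/d[2]
for k,u,v,z in [('ridgeL',285,165,.057),('ridgeR',342,165,.057),('pad',314,187,.048),('packrear',314,209,.048),('nose?',314,100,.048),('bar',313,93,.058),('barL',268,93,.058),('barR',358,93,.058),('frontL',270,33,.04),('frontR',355,33,.04),('rearL',276,247,.034),('rearR',353,247,.034)]:
    p=fz(u,v,z);d=np.array([.9893,-.146]);q=p[:2]-[.5715,.0483]
    print(k,p.round(4),'dock',(q@d).round(4),(q@[.146,.9893]).round(4))
E
```

```text
ridgeL [0.5339 0.0845 0.057 ] dock -0.0425 0.0303
ridgeR [0.5251 0.026  0.057 ] dock -0.0426 -0.0288
pad [0.5038 0.0586 0.048 ] dock -0.0685 0.0003
packrear [0.479  0.0623 0.048 ] dock -0.0935 0.0004
nose? [0.5958 0.0449 0.048 ] dock 0.0245 0.0001
bar [0.6026 0.0448 0.058 ] dock 0.0313 0.0011
barL [0.6101 0.0895 0.058 ] dock 0.0322 0.0463
barR [0.5967 0.     0.058 ] dock 0.032 -0.0441
frontL [0.6771 0.0801 0.04  ] dock 0.0999 0.0469
frontR [ 0.6636 -0.0091  0.04  ] dock 0.0995 -0.0434
rearL [0.4331 0.1159 0.034 ] dock -0.1468 0.0467
rearR [0.4194 0.0235 0.034 ] dock -0.1468 -0.0467
```

>>> send_rows(commands=[[[0.012, 0.012, -0.05], [0, 0, 0]], [[0, 0, -0.1], [0, 0, 0]], [[0, 0, -0.1], [0, 0, 0]], [[0, 0, -0.1], [0, 0, 0]], [[0, 0, -0.1], [0, 0, 0]], [[0, 0, -0.1], [0, 0, 0]], [[0, 0, -0.1], [0, 0, 0]], [[0, 0, -0.04], [0, 0, 0]], [[0, 0, 0], [0, 0, 0]], [[0, 0, 0], [0, 0, 0]]])

```text
clock: 3.2
tool_pos: [0.5157, 0.0568, 0.0594]
tcp_rot: [[0.989, -0.15, 0.001], [-0.15, -0.989, -0.0], [0.001, -0.0, -1.0]]
contact_force: [-0.2, 0.0, 0.1]
finger_gap: -0.0
gripper_force: 0.0
```

```bash
python3 - <<'E'
from h import *
c=snap('wrist','w2')
s=env.observe(); print(s['clock'],s['tool_pos'],s['contact_force'])
cv2.imwrite('pics/w2c.png',cv2.resize(c['img'][100:330,220:420],None,fx=2.5,fy=2.5)[:,:,::-1])
E
```

```text
3.25 [0.51621507 0.05687631 0.05999256] [ 0.42040884 -0.18549852  0.46282972]
```

View pics/w2c.png

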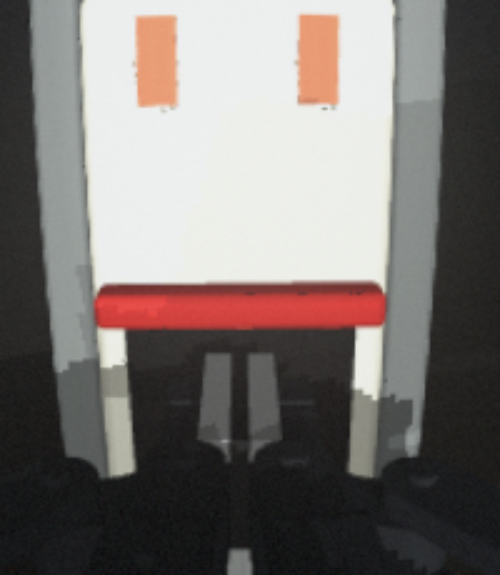

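The fingertips (crop columns 200-280, row 355) sit over the black pad, just behind the red ridge (row 325) and centred. Pressing now.

>>> send_rows(commands=[[[0, 0, -0.02], [0, 0, 0]], [[0, 0, -0.02], [0, 0, 0]], [[0, 0, -0.012], [0, 0, 0]], [[0, 0, -0.012], [0, 0, 0]], [[0, 0, -0.012], [0, 0, 0]], [[0, 0, -0.012], [0, 0, 0]], [[0, 0, 0], [0, 0, 0]], [[0, 0, 0], [0, 0, 0]]])

```text
clock: 4.05
tool_pos: [0.5157, 0.0572, 0.0375]
tcp_rot: [[0.989, -0.149, 0.0], [-0.149, -0.989, -0.0], [0.0, 0.0, -1.0]]
contact_force: [-2.3, -0.1, 6.9]
finger_gap: -0.0001
gripper_force: 3.9
```

>>> send_rows(commands=[[[0, 0, -0.003], [0, 0, 0]], [[0, 0, 0], [0, 0, 0]], [[0.016, -0.0024, 0], [0, 0, 0]], [[0.016, -0.0024, 0], [0, 0, 0]], [[0.016, -0.0024, 0], [0, 0, 0]], [[0.016, -0.0024, 0], [0, 0, 0]], [[0.016, -0.0024, 0], [0, 0, 0]], [[0, 0, 0], [0, 0, 0]]])

```text
clock: 4.85
tool_pos: [0.5344, 0.0546, 0.0362]
tcp_rot: [[0.989, -0.149, -0.003], [-0.149, -0.989, 0.001], [-0.003, -0.0, -1.0]]
contact_force: [-4.4, 1.0, 8.3]
finger_gap: -0.0002
gripper_force: 5.3
```

```bash
python3 - <<'E'
from h import *
c=snap('wrist','w3')
s=env.observe(); print(s['clock'],s['tool_pos'],s['contact_force'],s['wrist_torque'])
cv2.imwrite('pics/w3c.png',cv2.resize(c['img'][20:300,200:440],None,fx=2,fy=2)[:,:,::-1])
E
```

```text
4.9 [0.53440363 0.05456309 0.03619539] [-5.19974072 -0.03957526  8.12751439] [0.17433859 0.89451675 0.04059343]
```

View pics/w3c.png

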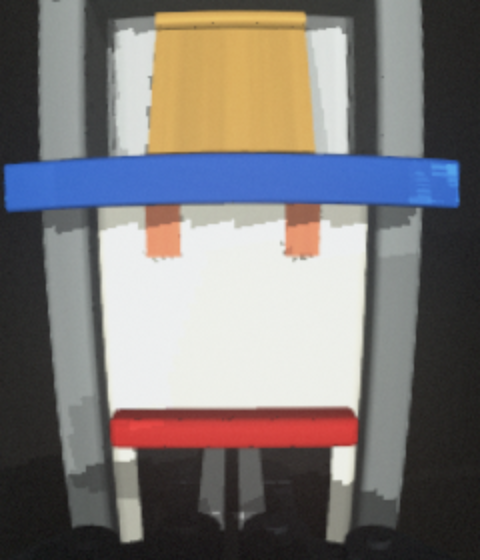

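The pack is going under the bar, and the orange marks are half beneath it at crop row 205. I'll continue sliding.

>>> send_rows(commands=[[[0.016, -0.0024, 0], [0, 0, 0]], [[0.016, -0.0024, 0], [0, 0, 0]], [[0.016, -0.0024, 0], [0, 0, 0]], [[0.016, -0.0024, 0], [0, 0, 0]], [[0.016, -0.0024, 0], [0, 0, 0]], [[0.016, -0.0024, 0], [0, 0, 0]], [[0.016, -0.0024, 0], [0, 0, 0]], [[0.016, -0.0024, 0], [0, 0, 0]], [[0, 0, 0], [0, 0, 0]]])

```text
clock: 5.8
tool_pos: [0.5642, 0.0501, 0.035]
tcp_rot: [[0.989, -0.149, -0.009], [-0.149, -0.989, 0.001], [-0.009, 0.0, -1.0]]
contact_force: [-9.2, 1.2, 7.4]
finger_gap: 0.0001
gripper_force: 6.7
```

>>> send_rows(commands=[[[0.01, -0.0015, 0.002], [0, 0, 0]], [[0.01, -0.0015, 0], [0, 0, 0]], [[0.01, -0.0015, 0], [0, 0, 0]], [[0.008, -0.001, 0], [0, 0, 0]], [[0, 0, 0], [0, 0, 0]]])

```text
clock: 6.3
tool_pos: [0.5739, 0.0487, 0.0354]
tcp_rot: [[0.989, -0.149, -0.008], [-0.149, -0.989, 0.001], [-0.008, 0.0, -1.0]]
contact_force: [-7.2, 0.9, 6.0]
finger_gap: 0.0002
gripper_force: 5.5
```

>>> send_rows(commands=[[[0.006, -0.0009, 0], [0, 0, 0]], [[0.006, -0.0009, 0], [0, 0, 0]], [[0, 0, 0], [0, 0, 0]]])

```text
clock: 6.6
tool_pos: [0.5759, 0.0484, 0.0351]
tcp_rot: [[0.989, -0.149, -0.01], [-0.149, -0.989, 0.001], [-0.01, 0.0, -1.0]]
contact_force: [-10.4, 1.2, 7.4]
finger_gap: -0.0002
gripper_force: 7.4
```

>>> send_rows(commands=[[[0.006, -0.0009, 0], [0, 0, 0]], [[0.006, -0.0009, 0], [0, 0, 0]], [[0, 0, 0], [0, 0, 0]]])

```text
clock: 6.9
tool_pos: [0.576, 0.0485, 0.0349]
tcp_rot: [[0.989, -0.148, -0.019], [-0.148, -0.989, 0.002], [-0.019, 0.001, -1.0]]
contact_force: [-21.3, 2.8, 17.0]
finger_gap: -0.0002
gripper_force: 13.3
```

The force rose to 21 N with no further motion, so the pack is against the stop. I'll ease the push a little and lift straight up with light forward contact.

>>> send_rows(commands=[[[-0.007, 0.001, 0], [0, 0, 0]], [[0, 0, 0.01], [0, 0, 0]], [[0, 0, 0.01], [0, 0, 0]], [[0, 0, 0.01], [0, 0, 0]], [[0, 0, 0.01], [0, 0, 0]], [[0, 0, 0], [0, 0, 0]]])

```text
clock: 7.5
tool_pos: [0.5767, 0.0481, 0.0437]
tcp_rot: [[0.989, -0.149, -0.01], [-0.149, -0.989, 0.001], [-0.01, 0.0, -1.0]]
contact_force: [-6.4, 0.4, -2.2]
finger_gap: 0.0001
gripper_force: 3.0
```

>>> send_rows(commands=[[[-0.006, 0.001, 0], [0, 0, 0]], [[-0.006, 0.001, 0], [0, 0, 0]], [[0, 0, 0.04], [0, 0, 0]], [[0, 0, 0.08], [0, 0, 0]], [[0, 0, 0.16], [0, 0, 0]], [[0, 0, 0.16], [0, 0, 0]], [[0, 0, 0.16], [0, 0, 0]], [[0, 0, 0.12], [0, 0, 0]], [[0, 0, 0], [0, 0, 0]]])

```text
clock: 8.4
tool_pos: [0.582, 0.0475, 0.2345]
tcp_rot: [[0.989, -0.149, 0.015], [-0.149, -0.989, -0.002], [0.015, -0.001, -1.0]]
contact_force: [0.2, 0.8, -0.5]
finger_gap: -0.0
gripper_force: 0.0
```

```bash
python3 - <<'E'
from h import *
c=snap('wrist','w4')
s=env.observe(); print(s['clock'],s['tool_pos'],s['contact_force'])
cv2.imwrite('pics/w4c.png',cv2.resize(c['img'][0:280,200:440],None,fx=2,fy=2)[:,:,::-1])
print(c['eye'])
K=c['intrinsics'];f=K[0,0]
uv=np.stack(np.meshgrid(np.arange(640),np.arange(400)),-1)-K[:2,2];r=np.linalg.norm(uv,axis=-1,keepdims=True);th=r/f
d=np.concatenate([uv/r*np.tan(th),np.ones_like(r)],-1)*c['z_map'][...,None]
p=d@np.array(c['orientation']).T+c['eye'];q=p[...,:2]-[.5715,.0483]
X=q@[.9893,-.146];Y=q@[.146,.9893];im=c['img'].astype(int)
m=(im[...,0]>120)&(im[...,1]<60)&(abs(Y)<.035)&(abs(X)<.1)
print('ridge',m.sum(),np.percentile(X[m],[2,50,98]),np.percentile(p[...,2][m],[2,50,98]))
k=(im.min(-1)>150)&(abs(Y)<.025)&(X>-.01+.035)&(X<.1)
print('beyond ridge white z,x',np.percentile(p[...,2][k],[5,50,95]),X[k].max())
k=(im.min(-1)>150)&(abs(Y)<.03)&(X>-.06)&(X<.0);print('behind z',np.median(p[...,2][k]))
E
```

```text
8.45 [0.58043266 0.04764933 0.23120078] [ 0.19291753  0.03759476 -0.42127379]
[0.65294202 0.03766299 0.37760909]
ridge 1 [0.0821236 0.0821236 0.0821236] [0.37760909 0.37760909 0.37760909]
beyond ridge white z,x [0.03791363 0.03953504 0.37760909] 0.09968770893817828
behind z 0.018301963801157867
```

View pics/w4c.png

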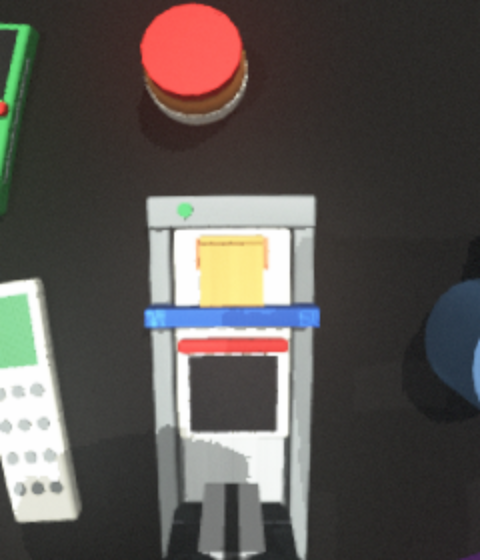

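The pack now lies under the bar and leaf. Its nose is at the stop (crop row 229), ridge rear at row 353 and pack rear at row 436. One numeric check before handing in.

```bash
python3 - <<'E'
from h import *
c=load('w4');K=c['intrinsics'];f=K[0,0]
def fz(u,v,z):
    a=np.array([u-K[0,2],v-K[1,2]]);r=np.hypot(*a);th=r/f
    d=np.array(c['orientation'])@np.r_[a/r*np.sin(th),np.cos(th)];e=np.array(c['eye']);return e+d*(z-e[2])/d[2]
for k,u,v,z in [('ridge rear .014',316,176.5,.049),('packrear -.038',316,218,.04),('nose .082',316,115,.04),('dockend .1',316,98,.04),('bar .030',316,163.5,.058)]:
    q=fz(u,v,z)[:2]-[.5715,.0483];print(k,(q@[.9893,-.146]).round(4))
E
```

```text
ridge rear .014 0.0158
packrear -.038 -0.0347
nose .082 0.0819
dockend .1 0.1005
bar .030 0.0315
```

Every mark is within 3 mm of its home position: nose 81.9 mm against 82. Handing in.

```bash
python3 -c "
from bench import env
print(env.job_done())"
```

```text
the job is handed in; nothing more can be done
None
```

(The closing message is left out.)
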